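# Open the empty bay of the battery charging station

## Robot

A 6-joint arm with a two-finger parallel gripper is mounted at the origin on a cart in front of the work surface, level with it; the furniture and walls round the work are solid. World frame = base frame: x ahead of the robot, y to its left, z up, the work surface at z = 0. Lengths are in m, angles in rad, forces in N, time in s.
With the tool pointing down it reaches from about 0.35 to 0.775 m from the base axis. Payload 7.3 kg.
Tool frame: the origin (TCP) lies at the very end of the fingers, on their centre line; the grasp point (between the pads) lies 19 mm behind it; z points along the fingers, y is the line along which they close (so a half turn about z gives the same grasp; the last joint's range is limited). The gripper opens to 92 mm and grips with 3 to 60 N. Pads are 19 mm wide; open, the fingers measure 130 mm over their backs; the gripper's body (75 mm by 190 mm) begins 47 mm behind the grasp point.
Start: joints at [-1.277, 0.342, 1.524, -0, 1.275, -0.146], TCP at [0.224, -0.475, 0.227] pointing down, gripper open.
Joint ranges: [-2.53, 2.53], [-0.77, 2.02], [0.04, 2.7], [-1, 4.14], [0.28, 2.66], [-3.11, 3.11]. Speed limits (rad/s): [2.57, 2.57, 3.14, 3.14, 3.14, 3.14].

## Interface

Orientations are given as [roll, pitch, yaw] about the fixed x, y, z axes, in that order (R = Rz(yaw) Ry(pitch) Rx(roll)).
In Python, from cell import observe, read_camera, get_calibration, hand_in, search_frame gives the robot as it stands.
- The arm moves only by the tool step_arm, never from a script. Its argument "commands" is a list of rows, each an object with "translation": the shift along the tool's x, y, z in mm, a list of three; "roll": the turn about the tool's z in rad. In form: [{"translation": [x, y, z], "roll": roll}, ...]. A call has 1 to 20 rows; each row shifts and turns the commanded pose from where the row before left it, along the tool's axes as they then stand; what a row does not reach is not made up. A row lasts 1/12 s, in which the tool goes at most 41.7 mm and 7.16 degrees, less where a joint would pass 70% of its speed; a pose out of reach is approached as far as the arm can. A call is refused whole if a number of a shift passes 41.7 or a number of a turn 0.125, either way. A call with a gripper value outside its range is refused whole. "fingers" is the opening, from 0 (shut) to 1 (fully open), set as the call begins (left out, the last holds). The fingers move at their own pace and stop on an object; "grip_force" is the grip in N (left out, the last holds). Time passes only in rows, so rows that do not move let the fingers close. It gives the time, the measured TCP pose, the force, the opening and the grip force at its end, in the units of the state.
- observe(): the state, without advancing time (a new reading comes with each control period).
- read_camera(name): name is "scene" or "top" or "wrist"; returns the picture (420x560x3 uint8, red, green, blue); there is no depth.
- get_calibration(name): a dict with "camera_matrix" (3x3 intrinsics, pixels), "world_from_camera" (4x4, takes a point from camera to world coordinates). Camera axes: x right, y up, looking along -z (the intrinsics and any distortion apply to the point x, -y, -z); pixel columns grow to the right and rows downward; lengths in m; the calibration is good to about 2 mm. A picture is of the moment at which its call begins: read the wrist's pose just before it. get_calibration takes no time and is no camera call; for the wrist camera it gives the pose at the moment of the call.
- hand_in(): hands the job in; it is judged then, once.
Trained networks look in the newest picture that a camera, given by its name, has taken for a name from the list of things; names that differ only in an ending like _2 or _b are one class to them, and where a whole thing is asked for, a point or a joint stands for the part that bears it (a point fixed in the world has none). Each returns a list of dicts, best first, with "confidence" (0 to 1); they miss things now and then, are a little off and sometimes report something else, mostly with a low value. They report only what shows in the picture. A call takes as long as a camera call.
- search_frame(camera, name): "at" ([x, y, z] in m, in world coordinates, good to about 4 mm: the middle of the surface that is visible of it).
The state is a dict: "time": time; "qpos": joint angles; "qvel": joint speeds; "joint_efforts": joint torques, N m; "tool_pos": TCP position; "tool_rot": TCP orientation; "contact_force": force on the tool from outside, world axes, zero at the start; "torque": the same for the moment, N m; "opening": finger opening in m; "grip_force": force on a finger pad.
Only numpy, scipy, OpenCV 4.12 (cv2) and the standard library are available. Lean on these libraries where they do the work, as an engineer would, in place of code of your own. Each camera call takes 0.05 s, during which the arm holds its last target. There are 200 camera calls.

## Task

The flat battery pack beside the charging station has to go on charge next: get the empty bay ready for it. Press that bay's release tab so that its clear cover springs up, then push the cover gently all the way back until it stays open. Do it with the fingertips alone: nothing is gripped or picked up, the covers over the two bays with packs stay shut, and the station and the things around it stay where they are.

Things in the scene. Friction and masses are not known exactly. Their poses are not given: they have to be found in the camera images.
- station: Grey charging station with three bays side by side (80 mm pitch along its y), each under a clear hinged cover; case 148 x 252 mm, loose on rubber feet, 2.6 kg. Origin: middle of the case, on the bench top. +x points from the front (release tabs, out to x = -120 mm) to the rear (hinges), +y to the left seen from the front. Case front x = -63, rear +85 mm; rim under the covers 78 mm high.
- empty_shoe_top (a point): Middle of the bare charging shoe in the EMPTY bay, 38 mm above the bench: a low black plate 102 x 64 mm with two rails and thin brass contact blades. It shows which bay is empty; in the other two bays a battery pack hides the shoe.
- pack_a_center (a point): Centre of a battery pack charging in one of the bays (96 x 62 mm, its top 70 mm above the bench), seen through the closed cover.
- pack_b_center (a point): Centre of the second battery pack charging in a bay, the same as the first.
- tab_left_pad (a point): Middle of the top of the left (+y of the station) bay's release tab: a black ribbed pad, 34 mm (station x) by 28 mm, 106 mm in front of the station's middle, its top 68 mm above the bench. Pressed straight down it sinks about 9 mm on a spring; the cover is let go after about 5 mm (3 N), the end stop comes at 9 mm (5 N). It springs back when let go.
- tab_mid_pad (a point): Middle of the top of the middle bay's release tab: a black ribbed pad, 34 mm (station x) by 28 mm, 106 mm in front of the station's middle, its top 68 mm above the bench. Pressed straight down it sinks about 9 mm on a spring; the cover is let go after about 5 mm (3 N), the end stop comes at 9 mm (5 N). It springs back when let go.
- tab_right_pad (a point): Middle of the top of the right (-y of the station) bay's release tab: a black ribbed pad, 34 mm (station x) by 28 mm, 106 mm in front of the station's middle, its top 68 mm above the bench. Pressed straight down it sinks about 9 mm on a spring; the cover is let go after about 5 mm (3 N), the end stop comes at 9 mm (5 N). It springs back when let go.
- tab_left (a joint): Turn of the left (+y of the station) release tab: 0 at rest (its hook holds the cover's front lip), 0.16 rad lets go, 0.32 rad pressed fully down.
- tab_mid (a joint): Turn of the middle release tab: 0 at rest (its hook holds the cover's front lip), 0.16 rad lets go, 0.32 rad pressed fully down.
- tab_right (a joint): Turn of the right (-y of the station) release tab: 0 at rest (its hook holds the cover's front lip), 0.16 rad lets go, 0.32 rad pressed fully down.
- cover_left (a joint): Angle of the left (+y of the station) cover: 0 latched shut, about 0.91 rad where its spring leaves it once let go (after about 1 s), 1.57 upright, 1.85 rad fully open on its stop, leaning back. A damper slows it. Let go below upright it sinks back to 0.91; a little past upright it slowly falls open by itself and stays.
- cover_mid (a joint): Angle of the middle cover: 0 latched shut, about 0.91 rad where its spring leaves it once let go (after about 1 s), 1.57 upright, 1.85 rad fully open on its stop, leaning back. A damper slows it. Let go below upright it sinks back to 0.91; a little past upright it slowly falls open by itself and stays.
- cover_right (a joint): Angle of the right (-y of the station) cover: 0 latched shut, about 0.91 rad where its spring leaves it once let go (after about 1 s), 1.57 upright, 1.85 rad fully open on its stop, leaning back. A damper slows it. Let go below upright it sinks back to 0.91; a little past upright it slowly falls open by itself and stays.
- cover_left_lip (a point): Middle of the front lip of the left (+y of the station) cover (moves with it), 127 mm from the hinge line, which runs along the station's y 60 mm behind its middle and 81 mm above the bench. The clear cover is 74 mm wide, 5 mm thick; its edge lies 5 mm beyond this point. Sprung up, the point stands about 182 mm above the bench, 18 mm in front of the station's middle; fingertips pushing the edge should follow its arc, under 2 N (it rises 27 mm to upright).
- cover_mid_lip (a point): Middle of the front lip of the middle cover (moves with it), 127 mm from the hinge line, which runs along the station's y 60 mm behind its middle and 81 mm above the bench. The clear cover is 74 mm wide, 5 mm thick; its edge lies 5 mm beyond this point. Sprung up, the point stands about 182 mm above the bench, 18 mm in front of the station's middle; fingertips pushing the edge should follow its arc, under 2 N (it rises 27 mm to upright).
- cover_right_lip (a point): Middle of the front lip of the right (-y of the station) cover (moves with it), 127 mm from the hinge line, which runs along the station's y 60 mm behind its middle and 81 mm above the bench. The clear cover is 74 mm wide, 5 mm thick; its edge lies 5 mm beyond this point. Sprung up, the point stands about 182 mm above the bench, 18 mm in front of the station's middle; fingertips pushing the edge should follow its arc, under 2 N (it rises 27 mm to upright).
- flat_pack_center (a point): Centre of the flat battery pack (96 x 62 x 41 mm, black and grey) that waits on the bench to the left of the station. Loose; to be left where it lies.
- driver: Screwdriver with a yellow handle lying to the right of the station (197 x 85 x 27 mm); bystander. Origin: centre of its underside.
- marker: Black and red marker pen lying behind and left of the station (51 x 140 x 19 mm); bystander. Origin: centre of its underside.
- pliers: Pliers with red handles (188 x 73 x 14 mm) at the left; bystander. Origin: centre of their underside.
- try_square: Try square (110 x 191 x 17 mm) at the right; bystander. Origin: centre of its underside.

How it is judged:
On the way, in this order (a step that is already met when the one before it is completed fails the run):
1. the release tab of the empty bay is pressed down (((y of empty_shoe_top in the frame of station above 0.04 m and value of joint tab_left above 0.12 rad) or (y of empty_shoe_top in the frame of station between -0.04 and 0.04 m and value of joint tab_mid above 0.12 rad) or (y of empty_shoe_top in the frame of station below -0.04 m and value of joint tab_right above 0.12 rad))), for 0.05 s.
2. the cover of the empty bay has sprung up (((y of empty_shoe_top in the frame of station above 0.04 m and value of joint cover_left above 0.7 rad) or (y of empty_shoe_top in the frame of station between -0.04 and 0.04 m and value of joint cover_mid above 0.7 rad) or (y of empty_shoe_top in the frame of station below -0.04 m and value of joint cover_right above 0.7 rad))), for 0.1 s.
At the end, for the whole second after the job is handed in: The cover of the empty bay stands fully open (within 0.1 rad of its stop, past upright) and at rest, its tab has sprung back, the other two covers are latched shut, the station stands within 20 mm of where it was and the things around it within 30 mm (((y of empty_shoe_top in the frame of station above 0.04 m and value of joint cover_left above 1.75 rad and velocity of joint cover_left below 0.1 rad/s and value of joint each of tab_left, cover_mid, cover_right below 0.05 rad) or (y of empty_shoe_top in the frame of station between -0.04 and 0.04 m and value of joint cover_mid above 1.75 rad and velocity of joint cover_mid below 0.1 rad/s and value of joint each of tab_mid, cover_left, cover_right below 0.05 rad) or (y of empty_shoe_top in the frame of station below -0.04 m and value of joint cover_right above 1.75 rad and velocity of joint cover_right below 0.1 rad/s and value of joint each of tab_right, cover_left, cover_mid below 0.05 rad)) and distance of station from where it was at the start of the episode below 0.02 m and angle between station's own z axis and vertical below 0.05 rad and linear speed of station below 0.02 m/s and distance of each of flat_pack_center, driver, pliers, marker, try_square from where it was at the start of the episode below 0.03 m); the robot touches nothing.
It fails at once if the cover over a bay with a pack comes open ((y of empty_shoe_top in the frame of station above 0.04 m and value of joint any of cover_mid, cover_right above 0.15 rad) or (y of empty_shoe_top in the frame of station between -0.04 and 0.04 m and value of joint any of cover_left, cover_right above 0.15 rad) or (y of empty_shoe_top in the frame of station below -0.04 m and value of joint any of cover_left, cover_mid above 0.15 rad)).
It fails at once if the station is shoved along by more than 25 mm, lifted or tipped (distance of station from where it was at the start of the episode above 0.025 m or height (world z) of station above 0.012 m or angle between station's own z axis and vertical above 0.12 rad).
It fails at once if the flat pack or another thing on the bench is moved by more than 35 mm or picked up (distance of any of flat_pack_center, driver, pliers, marker, try_square from where it was at the start of the episode above 0.035 m or height (world z) of flat_pack_center above 0.041 m or height (world z) of any of driver, pliers, marker, try_square above 0.025 m).
It fails at once if a battery pack or the shoe is lifted out of its bay (height (world z) of any of pack_a_center, pack_b_center above 0.065 m or height (world z) of empty_shoe_top above 0.058 m).
It fails at once if a cover is forced or gripped with more than 20 N, or a tab with more than 40 N (contact force between the fingers and cover_left above 20 N or contact force between the fingers and cover_mid above 20 N or contact force between the fingers and cover_right above 20 N or contact force between the fingers and tab_left above 40 N or contact force between the fingers and tab_mid above 40 N or contact force between the fingers and tab_right above 40 N).
It also fails if it takes over 45 s, if anything falls off the work surface, if the arm or the gripper's body presses on something with over 40 N, if the wrist force passes 120 N, or if a joint passes its speed limit or range.

## Working session

There is one attempt and no reset: what is moved stays moved. The work goes in short steps, Python scripts to look and compute and a tool call to move; the robot and the scene stay as the last step left them, time stands still between calls to the robot, and variables do not carry over. Pictures are saved under pics/ and viewed, at most 10 in all, crops included, and the job is handed in when it is done.

Besides the shell and the picture viewer there is one more tool, called after "Call:" by a JSON object that holds its "op" and its "data". step_arm: Moves the arm, as the interface text tells. Its arguments: {"type":"object","properties":{"commands":{"type":"array"},"fingers":{"type":"number"},"grip_force":{"type":"number"}},"required":["commands"]}

```bash
mkdir -p pics; python3 - <<'E'
from cell import *
import cv2
s=observe();print(s['time'],s['tool_pos'],s['tool_rot'],s['opening'])
for c in['top','scene']:
    im=read_camera(c);cv2.imwrite(f'pics/{c}0.png',im[:,:,::-1])
for c in['top','scene']:
  read_camera(c)
  for n in['station','empty_shoe_top','pack_a_center','tab_left_pad','tab_mid_pad','tab_right_pad','cover_left_lip','cover_mid_lip','cover_right_lip','flat_pack_center']:
    print(c,n,[([round(float(v),3) for v in d['at']],round(d['confidence'],2)) for d in search_frame(c,n)][:4])
E
```

```text
0.0 [ 0.22343279 -0.47465406  0.22605921] [-3.14011918e+00 -2.11960165e-04  4.39796127e-01] 0.09165622506991844
top station [([0.592, -0.113, 0.077], 0.63)]
top empty_shoe_top []
top pack_a_center [([0.758, -0.032, 0.019], 0.69)]
top tab_left_pad []
top tab_mid_pad [([0.499, -0.097, 0.071], 0.61), ([0.512, -0.503, 0.008], 0.5)]
top tab_right_pad [([0.501, -0.096, 0.069], 0.72), ([0.49, -0.175, 0.069], 0.43)]
top cover_left_lip [([0.597, -0.03, 0.081], 0.72)]
top cover_mid_lip [([0.586, -0.108, 0.082], 0.6), ([0.573, -0.19, 0.083], 0.42)]
top cover_right_lip [([0.572, -0.189, 0.083], 0.9)]
top flat_pack_center [([0.606, 0.068, 0.038], 0.71)]
scene station [([0.563, -0.084, 0.085], 0.62)]
scene empty_shoe_top []
scene pack_a_center [([0.502, -0.093, 0.075], 0.57)]
scene tab_left_pad [([0.517, -0.016, 0.07], 0.69)]
scene tab_mid_pad [([0.506, -0.098, 0.071], 0.68)]
scene tab_right_pad [([0.503, -0.174, 0.077], 0.52)]
scene cover_left_lip [([0.595, -0.029, 0.085], 0.64)]
scene cover_mid_lip [([0.588, -0.11, 0.08], 0.7), ([0.504, -0.481, 0.007], 0.26)]
scene cover_right_lip [([0.574, -0.184, 0.086], 0.76), ([0.594, -0.031, 0.086], 0.4)]
scene flat_pack_center [([0.593, 0.079, 0.034], 0.8)]
```

View pics/top0.png

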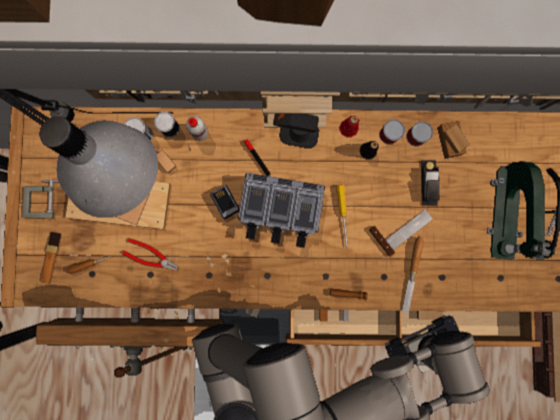

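View pics/scene0.png

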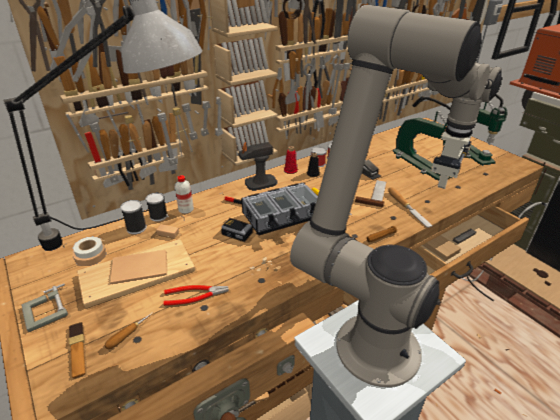

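The top view shows the station at about (280,205), with its tabs at (251,233), (276,238) and (302,241). The flat pack is at (224,201). I can't tell which bay is empty at this scale, so I'll enlarge both views.

```bash
python3 - <<'E'
import cv2,numpy as np
a=cv2.imread('pics/top0.png')[165:255,200:340];b=cv2.imread('pics/scene0.png')[170:245,210:350]
r=lambda i,h:cv2.convertScaleAbs(cv2.resize(i,(560,h),interpolation=cv2.INTER_CUBIC),alpha=1.5)
cv2.imwrite('pics/crop.png',np.vstack([r(a,310),r(b,280)]))
E
```

```text
(no output)
```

View pics/crop.png

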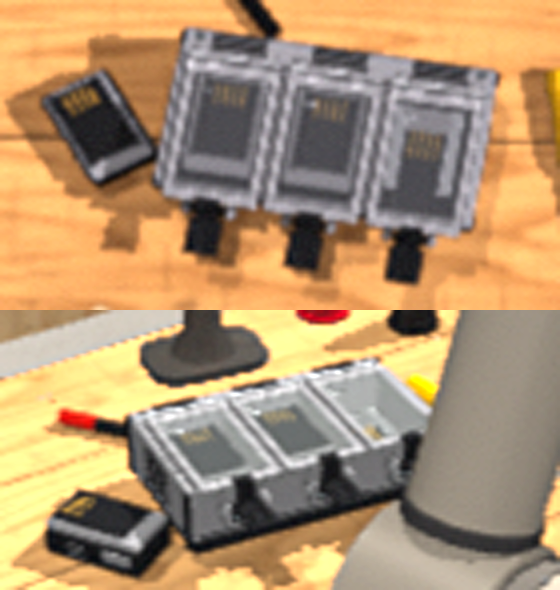

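The right bay is the empty one: its brass contacts sit lower and further forward on the bare shoe, while packs fill the left and middle bays. The station yaw is about -0.155. Next I'll move above the right tab with the fingers shut.

Call:
{"op": "step_arm", "data": {"commands": [{"translation":[20,-11,0],"roll":0},{"translation":[20,-11,0],"roll":0},{"translation":[20,-11,0],"roll":0},{"translation":[20,-11,0],"roll":0},{"translation":[20,-11,0],"roll":0},{"translation":[20,-11,0],"roll":0},{"translation":[20,-11,0],"roll":0},{"translation":[20,-11,0],"roll":0},{"translation":[20,-11,0],"roll":0},{"translation":[20,-11,0],"roll":0},{"translation":[20,-11,0],"roll":0},{"translation":[20,-11,0],"roll":0},{"translation":[20,-11,0],"roll":0},{"translation":[20,-11,0],"roll":0},{"translation":[0,0,0],"roll":0.12},{"translation":[0,0,0],"roll":0.12},{"translation":[0,0,0],"roll":0.12},{"translation":[0,0,0],"roll":0.12},{"translation":[0,0,0],"roll":0.115},{"translation":[0,0,0],"roll":0}], "fingers": 0, "grip_force": 5}}

```text
time: 2.87
tool_pos: [0.4114, -0.2165, 0.2268]
tool_rot: [3.141, -0.0, -0.159]
contact_force: [0.3, 0.3, 0.1]
opening: 0.0002
grip_force: 0.0
```

```bash
cat > look.py <<'E'
from cell import *
import cv2,sys,numpy as np
np.set_printoptions(precision=3,suppress=True)
s=observe();print(s['time'],s['tool_pos'],s['tool_rot'],s['opening'],s['contact_force'])
def look(tag,names,cams=('wrist','top')):
  for c in cams:
    cal=get_calibration(c)
    cv2.imwrite(f'pics/{c}{tag}.png',read_camera(c)[:,:,::-1])
    print(c,'cam',cal['world_from_camera'][:3,3])
    for n in names: print(c,n,[([round(float(v),3) for v in d['at']],round(d['confidence'],2)) for d in search_frame(c,n)][:3])
E
python3 - <<'E'
from look import *
look('1',['tab_right_pad','cover_right_lip','cover_left_lip','empty_shoe_top','pack_a_center'])
E
```

```text
2.8667 [ 0.411 -0.216  0.227] [ 3.141 -0.    -0.159] 0.00022447647312908808 [0.279 0.275 0.053]
wrist cam [ 0.493 -0.229  0.385]
wrist tab_right_pad [([0.489, -0.182, 0.068], 0.91), ([0.566, -0.109, 0.08], 0.74)]
wrist cover_right_lip []
wrist cover_left_lip [([0.578, -0.023, 0.08], 0.87)]
wrist empty_shoe_top []
wrist pack_a_center []
top cam [ 0.472 -0.094  1.537]
top tab_right_pad []
top cover_right_lip [([0.573, -0.192, 0.081], 0.94), ([0.417, 0.312, 0.015], 0.18)]
top cover_left_lip [([0.596, -0.034, 0.08], 0.7)]
top empty_shoe_top []
top pack_a_center []
```

View pics/wrist1.png

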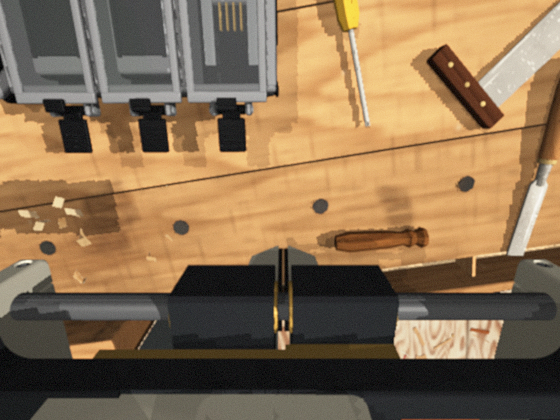

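The wrist view shows the three black tab pads at (75,135), (154,134) and (232,134). The station's front edge is level in the image, so the yaw matches. I'll work out the tab position from the wrist and top pixels together.

```bash
cat >> look.py <<'E'
def ray(c,uv,cal=None):
  k=cal or get_calibration(c);x,y,_=np.linalg.solve(k['camera_matrix'],[*uv,1]);T=k['world_from_camera']
  return T[:3,3],T[:3,:3]@np.array([x,-y,-1])
def atz(c,uv,z):
  o,d=ray(c,uv);return o+d*(z-o[2])/d[2]
def tri(*r):
  A=np.zeros((3,3));b=np.zeros(3)
  for o,d in r:
    P=np.eye(3)-np.outer(d,d)/(d@d);A+=P;b+=P@o
  return np.linalg.solve(A,b)
E
python3 - <<'E'
from look import *
print(get_calibration('wrist').keys())
for uv in[(232,134),(154,134),(75,135),(232,108),(232,152)]:print(uv,atz('wrist',uv,.068))
print('top',atz('top',(301.3,239.5),.068))
print('tri',tri(ray('wrist',(232,134)),ray('top',(301.3,239.5))))
t=atz('wrist',(232,134),.068)
print('go',t-s['tool_pos'])
E
```

```text
3.4667 [ 0.411 -0.216  0.227] [ 3.142 -0.    -0.155] 0.000533267441426573 [ 0.12  -0.274 -0.767]
dict_keys(['camera_matrix', 'world_from_camera'])
(232, 134) [ 0.481 -0.174  0.068]
(154, 134) [ 0.494 -0.096  0.068]
(75, 135) [ 0.505 -0.017  0.068]
(232, 108) [ 0.506 -0.18   0.068]
(232, 152) [ 0.464 -0.171  0.068]
top [ 0.486 -0.179  0.068]
tri [ 0.484 -0.178  0.093]
go [ 0.07   0.042 -0.159]
```

Call:
{"op": "step_arm", "data": {"commands": [{"translation":[10,-8.5,0],"roll":0},{"translation":[10,-8.5,0],"roll":0},{"translation":[10,-8.5,0],"roll":0},{"translation":[10,-9,0],"roll":0},{"translation":[10,-9,0],"roll":0},{"translation":[8,-8,0],"roll":0},{"translation":[0,0,20],"roll":0},{"translation":[0,0,20],"roll":0},{"translation":[0,0,20],"roll":0},{"translation":[0,0,20],"roll":0},{"translation":[0,0,20],"roll":0},{"translation":[0,0,20],"roll":0},{"translation":[0,0,15],"roll":0},{"translation":[0,0,5],"roll":0},{"translation":[0,0,0],"roll":0},{"translation":[0,0,0],"roll":0}]}}

```text
time: 4.8
tool_pos: [0.4771, -0.1746, 0.0871]
tool_rot: [3.141, -0.0, -0.155]
contact_force: [0.3, -0.3, 0.5]
opening: 0.0005
grip_force: 0.0
```

```bash
python3 - <<'E'
from look import *
look('2',['tab_right_pad'],('wrist',))
E
```

```text
4.8 [ 0.477 -0.175  0.087] [ 3.141 -0.    -0.155] 0.0004689866588491843 [ 0.285 -0.349  0.511]
wrist cam [ 0.559 -0.187  0.246]
wrist tab_right_pad [([0.492, -0.175, 0.07], 0.74), ([0.599, -0.059, 0.066], 0.7)]
```

View pics/wrist2.png

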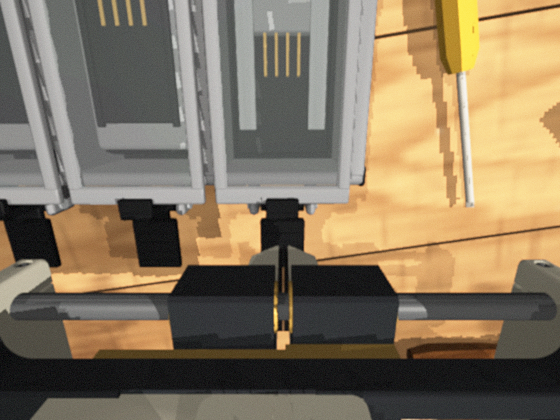

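The fingertips are lined up with the right tab at column 283. The bare shoe with its contact blades shows in the right bay, so that bay is confirmed empty. Now I'll press.

Call:
{"op": "step_arm", "data": {"commands": [{"translation":[0,0,10],"roll":0},{"translation":[0,0,6],"roll":0},{"translation":[0,0,3],"roll":0},{"translation":[0,0,2],"roll":0},{"translation":[0,0,2],"roll":0},{"translation":[0,0,2],"roll":0},{"translation":[0,0,1],"roll":0},{"translation":[0,0,0],"roll":0},{"translation":[0,0,0],"roll":0}]}}

```text
time: 5.65
tool_pos: [0.4754, -0.1743, 0.0611]
tool_rot: [-3.141, 0.002, -0.155]
contact_force: [-6.4, 0.3, 9.3]
opening: 0.0008
grip_force: 5.4
```

```bash
python3 - <<'E'
from look import *
look('3',['cover_right_lip'],('wrist','scene'))
E
```

```text
5.65 [ 0.475 -0.174  0.061] [-3.141  0.002 -0.155] 0.0007539768210202769 [-6.418  0.269  9.341]
wrist cam [ 0.557 -0.186  0.22 ]
wrist cover_right_lip [([0.554, -0.188, 0.126], 0.66)]
scene cam [-0.401  0.577  0.906]
scene cover_right_lip []
```

View pics/wrist3.png

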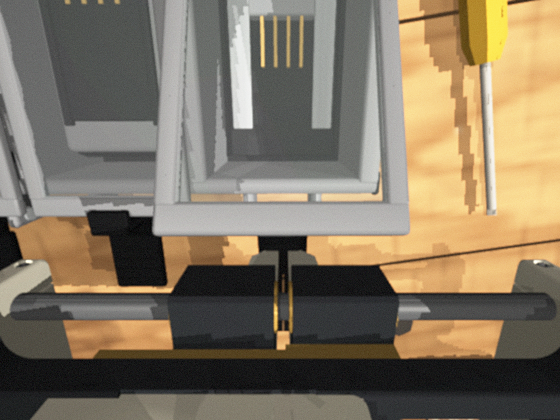

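The tab is down and the right cover's lip has risen to about row 215, close to the gripper body. I'll back off forwards, away from it.

Call:
{"op": "step_arm", "data": {"commands": [{"translation":[-2,0,-3],"roll":0},{"translation":[-6,0,-4],"roll":0},{"translation":[-8,0,-4],"roll":0},{"translation":[-10,0,-4],"roll":0},{"translation":[-10,0,-4],"roll":0},{"translation":[-10,0,-10],"roll":0},{"translation":[-10,0,-20],"roll":0},{"translation":[-10,0,-20],"roll":0},{"translation":[0,0,-20],"roll":0},{"translation":[0,0,-20],"roll":0},{"translation":[0,0,0],"roll":0},{"translation":[0,0,0],"roll":0}]}}

```text
time: 6.85
tool_pos: [0.411, -0.1644, 0.1705]
tool_rot: [3.141, -0.002, -0.155]
contact_force: [0.6, 0.8, -0.9]
opening: 0.0009
grip_force: 0.0
```

```bash
python3 - <<'E'
from look import *
look('4',['cover_right_lip','cover_left_lip','tab_right_pad','station'],('wrist','top'))
E
```

```text
6.85 [ 0.411 -0.164  0.17 ] [ 3.141 -0.002 -0.155] 0.0008666622077421243 [ 0.622  0.835 -0.876]
wrist cam [ 0.492 -0.176  0.329]
wrist cover_right_lip []
wrist cover_left_lip [([0.565, -0.024, 0.08], 0.72), ([0.562, -0.185, 0.029], 0.57)]
wrist tab_right_pad [([0.489, -0.176, 0.071], 0.61)]
wrist station [([0.546, -0.089, 0.083], 0.72)]
top cam [ 0.472 -0.094  1.537]
top cover_right_lip [([0.594, -0.192, 0.138], 0.71)]
top cover_left_lip [([0.599, -0.033, 0.083], 0.68)]
top tab_right_pad []
top station [([0.597, -0.105, 0.083], 0.56), ([0.488, -0.177, 0.067], 0.22)]
```

View pics/wrist4.png

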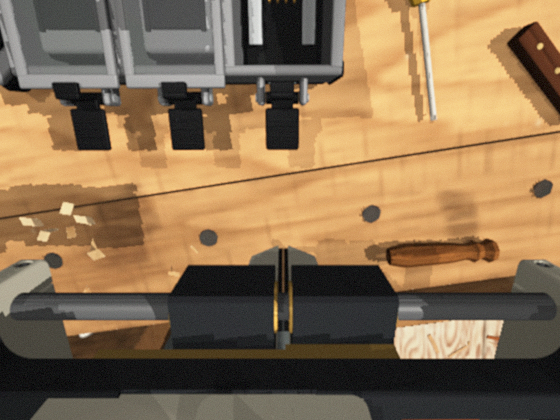

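The right cover is up: the bay shows open, and the top view puts the cover's middle at z 0.138. The tip is in line with the cover's centre, so I'll move in just short of the edge and check.

Call:
{"op": "step_arm", "data": {"commands": [{"translation":[12,0,0],"roll":0},{"translation":[12,0,0],"roll":0},{"translation":[12,0,0],"roll":0},{"translation":[12,0,0],"roll":0},{"translation":[12,0,0],"roll":0},{"translation":[12,0,0],"roll":0},{"translation":[12,0,0],"roll":0},{"translation":[12,0,0],"roll":0},{"translation":[12,0,0],"roll":0},{"translation":[7,0,0],"roll":0},{"translation":[5,0,0],"roll":0},{"translation":[0,0,0],"roll":0},{"translation":[0,0,0],"roll":0}]}}

```text
time: 8.43
tool_pos: [0.5296, -0.1828, 0.1695]
tool_rot: [-3.142, 0.001, -0.155]
contact_force: [0.6, 0.8, 0.2]
opening: 0.0005
grip_force: 0.0
```

```bash
python3 - <<'E'
from look import *
look('5',['cover_right_lip'],('wrist','top'))
E
```

```text
8.4333 [ 0.53  -0.183  0.169] [-3.142  0.001 -0.155] 0.00048631609429191736 [0.551 0.777 0.19 ]
wrist cam [ 0.611 -0.195  0.328]
wrist cover_right_lip [([0.591, -0.194, 0.151], 0.87)]
top cam [ 0.472 -0.094  1.537]
top cover_right_lip []
```

View pics/wrist5.png

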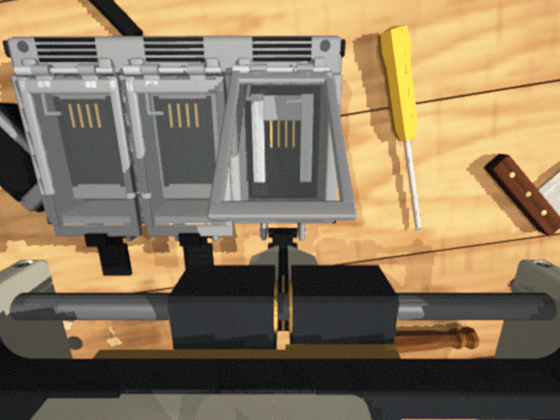

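The cover is propped open with its lip edge at row 213, ahead of the fingertips and with no contact yet. Now I'll push along the arc.

Call:
{"op": "step_arm", "data": {"commands": [{"translation":[6,0,0],"roll":0},{"translation":[6,0,0],"roll":0},{"translation":[5,0,0],"roll":0},{"translation":[4,0,0],"roll":0},{"translation":[4,0,0],"roll":0},{"translation":[4,0,-2],"roll":0},{"translation":[4,0,-2.5],"roll":0},{"translation":[4,0,-2.5],"roll":0},{"translation":[4,0,-2.5],"roll":0},{"translation":[4,0,-2.5],"roll":0},{"translation":[4,0,-2.5],"roll":0},{"translation":[4,0,-2.5],"roll":0},{"translation":[4,0,-2],"roll":0}]}}

```text
time: 9.72
tool_pos: [0.5867, -0.1918, 0.1891]
tool_rot: [3.141, -0.0, -0.155]
contact_force: [-0.6, 0.2, 0.0]
opening: 0.0004
grip_force: 0.1
```

Call:
{"op": "step_arm", "data": {"commands": [{"translation":[4,0,-1.5],"roll":0},{"translation":[4,0,-1.5],"roll":0},{"translation":[4,0,-1],"roll":0},{"translation":[4,0,-1],"roll":0},{"translation":[4,0,-1],"roll":0},{"translation":[4,0,-0.5],"roll":0},{"translation":[4,0,-0.5],"roll":0},{"translation":[4,0,-0.5],"roll":0},{"translation":[4,0,0],"roll":0},{"translation":[4,0,0],"roll":0},{"translation":[4,0,0],"roll":0},{"translation":[4,0,0],"roll":0},{"translation":[4,0,0],"roll":0},{"translation":[4,0,0],"roll":0},{"translation":[4,0,0],"roll":0},{"translation":[3,0,0],"roll":0},{"translation":[3,0,0],"roll":0},{"translation":[0,0,0],"roll":0}]}}

```text
time: 11.22
tool_pos: [0.652, -0.202, 0.1961]
tool_rot: [3.142, -0.0, -0.155]
contact_force: [0.1, -0.3, -0.1]
opening: 0.0004
grip_force: 0.0
```

```bash
python3 - <<'E'
from look import *
look('6',['cover_right_lip','station'],('wrist','scene'))
E
```

```text
11.2167 [ 0.652 -0.202  0.196] [ 3.142 -0.    -0.155] 0.00037217687218316526 [ 0.129 -0.344 -0.129]
wrist cam [ 0.733 -0.214  0.355]
wrist cover_right_lip [([0.666, -0.2, 0.189], 0.89)]
wrist station [([0.656, -0.097, 0.084], 0.66), ([0.624, -0.109, 0.084], 0.55), ([0.51, -0.457, 0.008], 0.53)]
scene cam [-0.401  0.577  0.906]
scene cover_right_lip []
scene station [([0.58, -0.017, 0.08], 0.91), ([0.594, -0.031, 0.084], 0.56)]
```

View pics/wrist6.png

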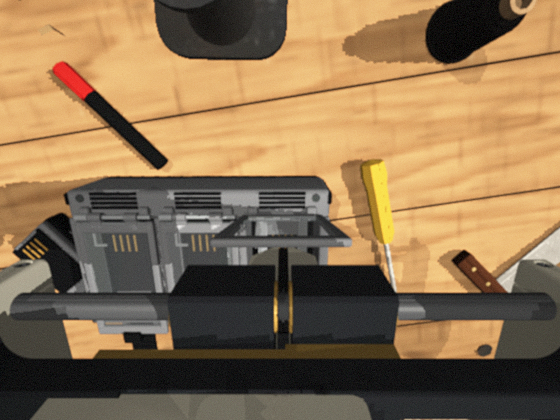

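The cover stands past upright, with its lip at row 240 just ahead of the fingertips and no force reading. I'll nudge it a little further, wait, then retreat.

Call:
{"op": "step_arm", "data": {"commands": [{"translation":[3,0,0],"roll":0},{"translation":[3,0,0],"roll":0},{"translation":[3,0,0],"roll":0},{"translation":[0,0,0],"roll":0},{"translation":[0,0,0],"roll":0},{"translation":[0,0,0],"roll":0},{"translation":[0,0,0],"roll":0},{"translation":[0,0,0],"roll":0},{"translation":[0,0,0],"roll":0}]}}

```text
time: 12.27
tool_pos: [0.6603, -0.2033, 0.1963]
tool_rot: [3.142, -0.0, -0.155]
contact_force: [-0.6, 0.0, 0.7]
opening: 0.0006
grip_force: 0.0
```

Call:
{"op": "step_arm", "data": {"commands": [{"translation":[-5,0,0],"roll":0},{"translation":[-10,0,0],"roll":0},{"translation":[-15,0,0],"roll":0},{"translation":[-15,0,0],"roll":0},{"translation":[-15,0,0],"roll":0},{"translation":[-15,0,0],"roll":0},{"translation":[-15,0,0],"roll":0},{"translation":[-15,0,0],"roll":0},{"translation":[-15,0,-10],"roll":0},{"translation":[0,0,-20],"roll":0},{"translation":[0,0,-20],"roll":0},{"translation":[0,0,-20],"roll":0},{"translation":[0,0,0],"roll":0},{"translation":[0,0,0],"roll":0},{"translation":[0,0,0],"roll":0},{"translation":[0,0,0],"roll":0},{"translation":[0,0,0],"roll":0},{"translation":[0,0,0],"roll":0}]}}

```text
time: 13.77
tool_pos: [0.5415, -0.1846, 0.2653]
tool_rot: [-3.141, 0.002, -0.155]
contact_force: [-0.5, 0.8, -0.2]
opening: 0.0007
grip_force: 0.0
```

```bash
python3 - <<'E'
from look import *
look('7',['cover_right_lip','station'],('wrist','top'))
E
```

```text
13.7667 [ 0.542 -0.185  0.265] [-3.141  0.002 -0.155] 0.0007489212945653804 [-0.514  0.831 -0.193]
wrist cam [ 0.623 -0.197  0.424]
wrist cover_right_lip [([0.666, -0.203, 0.175], 0.74), ([0.608, -0.028, 0.081], 0.16)]
wrist station [([0.626, -0.115, 0.083], 0.75)]
top cam [ 0.472 -0.094  1.537]
top cover_right_lip [([0.663, -0.207, 0.179], 0.71)]
top station [([0.664, -0.21, 0.181], 0.25)]
```

View pics/wrist7.png

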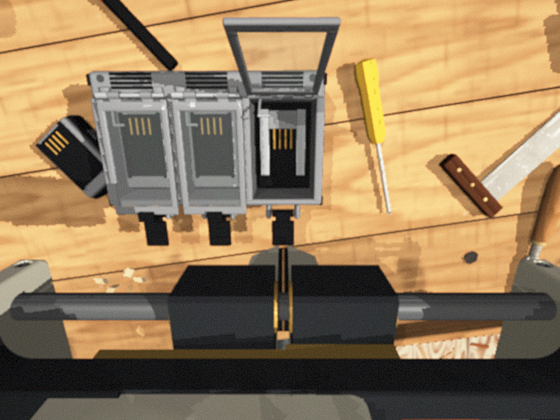

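The right cover leans back with its lip at (282,22). The other covers are shut and the tab is back up. I'll check the cover's angle, that it is at rest, and whether the station has moved.

Call:
{"op": "step_arm", "data": {"commands": [{"translation":[0,0,0],"roll":0},{"translation":[0,0,0],"roll":0},{"translation":[0,0,0],"roll":0},{"translation":[0,0,0],"roll":0},{"translation":[0,0,0],"roll":0},{"translation":[0,0,0],"roll":0},{"translation":[0,0,0],"roll":0},{"translation":[0,0,0],"roll":0},{"translation":[0,0,0],"roll":0},{"translation":[0,0,0],"roll":0},{"translation":[0,0,0],"roll":0},{"translation":[0,0,0],"roll":0}]}}

```text
time: 15.07
tool_pos: [0.5418, -0.1848, 0.2662]
tool_rot: [3.142, -0.0, -0.155]
contact_force: [-0.1, 0.5, 0.2]
opening: 0.0006
grip_force: 0.0
```

```bash
python3 - <<'E'
from look import *
a=cv2.imread('pics/wrist7.png').astype(int)
b=read_camera('wrist')[:,:,::-1].astype(int)
print('diff',np.abs(a-b)[:250].max(), np.abs(a-b)[:100,200:360].mean())
ax=np.array([np.cos(.155),-np.sin(.155)])
h=atz('wrist',(283,235),.068);print('tab',h)
c=np.array([.598,-.112])
T=get_calibration('wrist')
k=T['camera_matrix'];W=T['world_from_camera']
for th in[1.57,1.65,1.75,1.8,1.85]:
  r=.06-.132*np.cos(th);z=.081+.132*np.sin(th)
  p=np.array([*(c+ax*r+np.array([.154,.988])*-.08),z])
  q=W[:3,:3].T@(p-W[:3,3]);v=k@[q[0],-q[1],-q[2]];print(th,v[:2]/v[2])
E
```

```text
15.0667 [ 0.542 -0.185  0.266] [ 3.142 -0.    -0.155] 0.0006135369404646567 [-0.146  0.475  0.154]
diff 113 9.546229166666667
tab [ 0.479 -0.174  0.068]
1.57 [283.028  78.176]
1.65 [283.033  60.212]
1.75 [283.037  37.65 ]
1.8 [283.039  26.522]
1.85 [283.04   15.611]
```

```bash
python3 - <<'E'
from look import *
g=lambda i:cv2.cvtColor(i,cv2.COLOR_BGR2GRAY)
a=g(cv2.imread('pics/wrist7.png'));b=g(np.ascontiguousarray(read_camera('wrist')[:,:,::-1]))
for n,(x,y,w,h) in dict(lip=(220,14,124,24),rest=(90,95,230,110)).items():
  m=cv2.matchTemplate(b[max(0,y-14):y+h+20,x-14:x+w+14],a[y:y+h,x:x+w],cv2.TM_CCOEFF_NORMED)
  l=cv2.minMaxLoc(m);print(n,l[1],l[3][0]-14,l[3][1]-min(14,y))
E
```

```text
15.1167 [ 0.542 -0.185  0.266] [ 3.142 -0.    -0.155] 0.0008768635808416357 [-0.656  0.294  0.23 ]
lip 0.9908323287963867 0 1
rest 0.9841835498809814 0 0
```

```bash
python3 -c "
from cell import *
print(hand_in())"
```

```text
the job is handed in; nothing more can be done
None
```

I handed the job in: the empty right bay's tab was pressed, and its cover now stands fully open at about 1.83 rad and at rest; the other covers look shut and the station unmoved, but `hand_in()` returned no verdict.

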